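Open the tip box and slide it home

TASK

Flip the hinged lid of the pipette-tip box open with a fingertip, pushing its front lip up and over until it falls back and stays open by itself. Then, with the lid open, push the box along its track until it is fully home against the end stop. Nothing is to be grasped, pinched or lifted: leave the box standing flat in its track, and leave the bottle, the jar and the vial where they are.

Things in the scene. Friction and masses are not known exactly. Their poses are not given: they have to be found in the camera images.
- track: Fixed loading track: plate 250 x 151 x 8 mm, a grey guide along each long side (10 mm wide, top 22 mm above the bench, 131 mm clear between) and a grey end stop across its +x end (12 mm thick, top 26 mm above the bench); other end open. Origin: plate's centre, on the bench. x runs along the track towards the stop, z up. It lies across the bench, the stop to the robot's left; place and yaw vary.
- stop_face (a point): Middle of the stop's inner face (x = 113 mm in the track's frame), at the height of the plate's top (8 mm).
- tipbox: Loose grey box, 95 mm along the track (x), 125 mm across (y), 58 mm high without lid, about 0.5 to 1 kg, standing on the track's plate between the guides (3 mm play each side), filled by a tip deck level with its rim. Origin: centre of its underside; x points at the stop, z up. Starts 50 to 90 mm short of the stop; slides with plain friction.
- box_front (a point): Middle of the lower edge of the box's front face (the face away from the stop); the face is upright, 58 mm high.
- box_back (a point): Middle of the lower edge of the box's back face, the face that meets the stop (95 mm behind box_front).
- lid (a joint): Lid angle in rad: 0 shut, opening upward and over towards the stop, 1.92 fully open against its own limit (leaning back 20 degrees past upright). Free hinge with little friction: released below about 1.5 it falls shut, beyond about 1.6 it falls fully open and stays. Starts at 0.
- lid_hinge (a point): Middle of the lid's hinge axis (along the box's y), at the top of the back face, 59 mm above the box's underside.
- lip (a point): Middle of the front edge of the lid's lip, on its underside, 113 mm from the hinge axis. The lip stands out 18 mm beyond the box's front face, is 110 mm wide and 6 mm thick; with the lid shut its underside is 59 mm above the box's underside with free space below. It moves with the lid.
- lid_inner: Lower half (3 mm) of the white flat lid, 95 x 125 mm with the lip in front; together with the upper half 6 mm thick, 60 g. Origin on the hinge axis; at lid = 0 the lid lies along its -x and z is up.
- lid_outer: Upper half (3 mm) of the same lid, set back 3 mm from the edges. Origin on the hinge axis. Touching upper and lower half hard at once is a pinch.
- bottle: Amber capped bottle, 54 mm across, 110 mm high, beside the track or beyond its stop; bystander. Origin: centre of its underside.
- jar: Small jar with a black lid, 48 mm across, 60 mm high, beside the track or beyond its stop; bystander. Origin: centre of its underside.
- vial: Glass vial with a white cap, 28 mm across, 50 mm high, beside the track or beyond its stop; bystander. Origin: centre of its underside.
Things that resemble listed ones, but are neither listed nor needed, are in the scene too. Of the things like the tipbox, leave any that is red; of the rest the smaller one is meant.

How it is judged (in metres and radians):
On the way, in this order (a step that is already met when the one before it is completed fails the run):
1. the lid is flipped past upright and lies open by itself, untouched, the box not yet home (value of joint lid above 1.8 rad and contact force between each of the arm, the fingers and lid_inner below 0.1 N and not (x of box_back in the frame of track above 0.107 m)), for 0.2 s.
2. the box is pushed home against the stop with the lid open (x of box_back in the frame of track above 0.107 m and value of joint lid above 1.8 rad), for 0.2 s.
At the end, for the whole second after the job is handed in: The lid stands open against its limit (over 1.8 rad) by itself, the box's back is within 6 mm of the stop, the box stands flat on the track and all is at rest (all of step 2 and angle between tipbox's own z axis and vertical below 0.05 rad and height (world z) of tipbox below 0.012 m and linear speed of tipbox below 0.01 m/s and velocity of joint lid below 0.1 rad/s); the robot touches nothing.
It fails at once if the lid is pinched between the fingers (contact force between the fingers and lid_inner above 2 N and contact force between the fingers and lid_outer above 2 N).
It fails at once if the box is lifted (height (world z) of tipbox above 0.022 m).
It fails at once if the box is tipped (angle between tipbox's own z axis and vertical above 0.2 rad).
It fails at once if the bottle, the jar or the vial is disturbed (distance of any of bottle, jar, vial from where it was at the start of the episode above 0.02 m).
It also fails if it takes over 53 s, if anything falls off the work surface, if the arm or the gripper's body presses on something with over 40 N, if the wrist force passes 120 N, or if a joint passes its speed limit or range.

ROBOT

A 6-joint arm with a two-finger parallel gripper is mounted at the origin on the work surface. World frame = base frame: x ahead of the robot, y to its left, z up, the work surface at z = 0. Lengths are in m, angles in degrees, forces in N, time in s.
With the tool pointing down it reaches from about 0.35 to 1 m from the base axis. Payload 7.1 kg.
Tool frame: the origin (TCP) lies at the very end of the fingers, on their centre line; the grasp point (between the pads) lies 19 mm behind it; z points along the fingers, y is the line along which they close (so a half turn about z gives the same grasp; the last joint's range is limited). The gripper opens to 85 mm and grips with 20 to 120 N. Pads are 22 mm wide; open, the fingers measure 114 mm over their backs; the gripper's body (76 mm by 85 mm) begins 54 mm behind the grasp point. The pads swing forward as they close: fully open they stand 13 mm farther back than shut.
Start: joints at [71.448, 24.242, 93.386, -0, 62.372, -1.089], TCP at [0.188, 0.596, 0.202] pointing down, gripper open.
Joint ranges: [-172.04, 172.04], [-51.8, 120.97], [4.93, 147.93], [-75.15, 255.16], [6.16, 154.13], [-145.62, 145.62]. Speed limits (degrees/s): [136.94, 136.94, 172.46, 180, 180, 180].

INTERFACE

Orientations are given as [roll, pitch, yaw] about the fixed x, y, z axes, in that order (R = Rz(yaw) Ry(pitch) Rx(roll)).
In Python, from rig import r gives the robot as it stands. The module is installed in compiled form; this text tells all that it offers.
- The arm moves only by the shell command python3 -m creep 'ROWS' [FORCE]. ROWS is a JSON object whose one key "targets" holds a list of rows, each a list of 3 entries, a list of its own where there are three numbers: the closure, from 0 (fully open) to 1 (shut), then the shift along the tool's x, y, z in mm, then the turn, a rotation vector about the tool's x, y, z in rad. In form: {"targets": [[jaw, [x, y, z], [wx, wy, wz]], ...]}. A call has 1 to 12 rows; each row shifts and turns the commanded pose from where the row before left it, along the tool's axes as they then stand; what a row does not reach is not made up. A row lasts 1/12 s, in which the tool goes at most 41.7 mm and 7.16 degrees, less where a joint would pass 70% of its speed; a pose out of reach is approached as far as the arm can. A call with a gripper value outside its range is refused whole. The fingers move at their own pace and stop on an object; FORCE is the grip in N (left out, the last holds). Time passes only in rows, so rows that do not move let the fingers close. It gives the time, the measured TCP pose, the force, the opening and the grip force at its end, in the units of the state.
- r.get_state(): the state, without advancing time (a new reading comes with each control period).
- r.snapshot(name): name is "scene" or "top" or "wrist"; returns a dict with "img" (420x560x3 uint8, red, green, blue), "range_z" (420x560 float32, m along the optical axis (not along the pixel's ray), 0 where there is no reading), "mtx" (3x3 intrinsics, pixels), "camera_from_world" (4x4, takes a point from world to camera coordinates). Camera axes: x right, y down, z forward; pixel columns grow to the right and rows downward; lengths in m; the calibration is good to about 2 mm. A picture is of the moment at which its call begins.
- r.sign_off(): hands the job in; it is judged then, once.
Trained networks look in a picture, given as the dict that the camera call returned (one of the last four; its "shot" number tells which), for a name from the list of things; names that differ only in an ending like _2 or _b are one class to them, and where a whole thing is asked for, a point or a joint stands for the part that bears it (a point fixed in the world has none). Each returns a list of dicts, best first, with "score" (0 to 1); they miss things now and then, are a little off and sometimes report something else, mostly with a low value. They report only what shows in the picture. A call takes as long as a camera call. They do not tell look-alikes from the thing itself.
- r.find_in(picture, target): "xy" ([column, row] in pixels, amid what is visible of it).
- r.silhouettes(picture, target): "pixels" (420x560 bool, what is visible of it) and "xy" ([column, row] in pixels, amid what is visible of it).
- r.spot_point(picture, target): "xy" ([column, row] in pixels: a listed point, or the origin of a listed thing).
The state is a dict: "t": time; "joint_pos": joint angles; "joint_vel": joint speeds; "tau": joint torques, N m; "ee_pos": TCP position; "tcp_rot": TCP orientation; "wrist_force": force on the tool from outside, world axes, zero at the start; "wrist_torque": the same for the moment, N m; "opening": finger opening in m; "grip_force": force on a finger pad.
Only numpy, scipy, OpenCV 4.12 (cv2) and the standard library are available. Lean on these libraries where they do the work, as an engineer would, in place of code of your own. Each camera call takes 0.05 s, during which the arm holds its last target. There are 200 camera calls.

## Working session

There is one attempt and no reset: what is moved stays moved. The work goes in short steps, Python scripts to look and compute and a shell command to move; the robot and the scene stay as the last step left them, time stands still between calls to the robot, and variables do not carry over. Pictures are saved under pics/ and viewed, at most 10 in all, crops included, and the job is handed in when it is done.

```bash
mkdir -p pics
cat > h.py <<'E'
import numpy as np, cv2
from rig import r
def world(p, uv, z=None):
    """pixel -> world; by depth, or on plane z"""
    K=p["mtx"]; T=np.linalg.inv(p["camera_from_world"])
    d=np.linalg.inv(K)@[uv[0],uv[1],1.]
    if z is None:
        c,rw=int(round(uv[0])),int(round(uv[1]))
        w=p["range_z"][max(rw-1,0):rw+2,max(c-1,0):c+2]; w=w[w>0]
        s=np.median(w) if w.size else np.nan
    else:
        s=(z-T[2,3])/(T[:3,:3]@d)[2]
    return T[:3,:3]@(d*s)+T[:3,3]
def save(p,n): cv2.imwrite(f"pics/{n}.png",p["img"][:,:,::-1])
E
python3 - <<'E'
from h import *
np.set_printoptions(precision=3,suppress=True)
a=r.snapshot("scene");b=r.snapshot("top")
cv2.imwrite("pics/a.png",np.vstack([a["img"],b["img"]])[:,:,::-1][::1])
im=np.hstack([a["img"],b["img"]])[:,:,::-1]; cv2.imwrite("pics/a.png",cv2.resize(b["img"][:,:,::-1],(784,588))); cv2.imwrite("pics/s.png",cv2.resize(a["img"][:,:,::-1],(784,588)))
for n,p in(("scene",a),("top",b)):
    for t in("tipbox","track","stop_face","box_front","box_back","lid_hinge","lip","lid_inner","bottle","jar","vial"):
        for d in r.spot_point(p,t)[:4]:
            print(n,t,np.round(d["xy"],1),round(d["score"],2),world(p,d["xy"]))
E
```

```text
scene tipbox [157.6 316.1] 0.88 [ 0.646 -0.226  0.064]
scene tipbox [291.5 255.8] 0.81 [0.618 0.013 0.072]
scene tipbox [233.  168.6] 0.72 [ 0.407 -0.029  0.087]
scene track [317.2 227.3] 0.46 [0.577 0.078 0.072]
scene stop_face [347.7 238.3] 0.93 [0.585 0.144 0.011]
scene box_front [260.  175.6] 0.59 [0.436 0.016 0.082]
scene box_back [139.8 338.8] 0.71 [ 0.646 -0.27   0.001]
scene lid_hinge [130.4 327. ] 0.98 [ 0.649 -0.27   0.063]
scene lid_hinge [318.8 228.5] 0.92 [0.58 0.08 0.07]
scene lid_hinge [199.4 136.7] 0.68 [ 0.302 -0.069  0.087]
scene lip [256.3 246.1] 0.67 [ 0.541 -0.028  0.007]
scene lip [173.5 273.7] 0.57 [ 0.579 -0.186  0.064]
scene lip [270.3 154.6] 0.56 [0.321 0.076 0.   ]
scene bottle [307.7 333.1] 0.85 [ 0.752 -0.01   0.063]
scene jar [396.2 249.3] 0.79 [0.647 0.212 0.03 ]
scene vial [360.7 317.1] 0.53 [0.75  0.087 0.044]
top tipbox [294.  195.2] 0.93 [0.567 0.03  0.071]
top tipbox [317.9 308.7] 0.89 [ 0.358 -0.019  0.087]
top tipbox [422.2 179.3] 0.88 [ 0.603 -0.213  0.064]
top stop_face [243. 189.] 0.62 [0.584 0.136 0.008]
top lid_hinge [269.5 190. ] 0.96 [0.576 0.076 0.072]
top lid_hinge [346.5 340.6] 0.89 [ 0.303 -0.072  0.088]
top lid_hinge [452.6 157. ] 0.59 [ 0.647 -0.27   0.063]
top lip [328.4 193.5] 0.86 [ 0.572 -0.035  0.069]
top lip [283.3 290.9] 0.61 [0.388 0.045 0.085]
top lip [407.7 196.9] 0.58 [ 0.576 -0.2   -0.   ]
top bottle [312.5 125. ] 0.83 [ 0.703 -0.002  0.069]
top bottle [292.9 197. ] 0.3 [0.563 0.032 0.072]
top jar [201.  164.9] 0.77 [0.624 0.212 0.057]
top vial [267.2 114.9] 0.79 [0.735 0.089 0.021]
```

View pics/a.png

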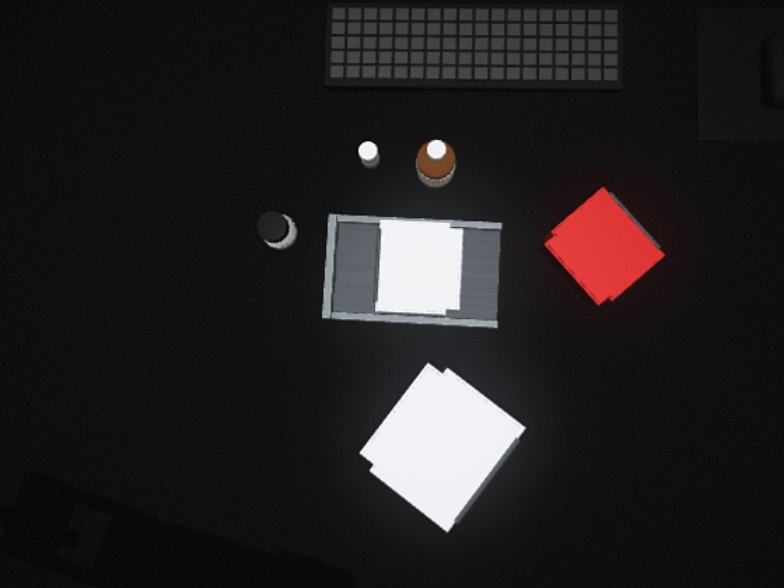

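View pics/s.png

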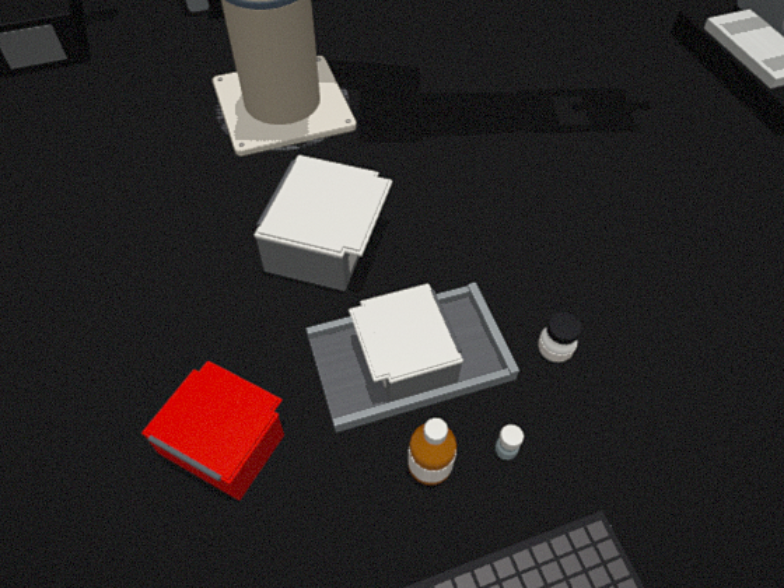

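Candidates, in top-image pixels: the red box at (422,179) must be left alone. The large white-lidded box at (318,309) is the bigger one, and it is outside the track. The small white-lidded box on the track at (294,195) is the smaller non-red one, so that's the one I want. Its lip faces right (328,193), its hinge is at (269,190) and the stop is at (243,189). The bottle, vial and jar stand at (312,118), (264,110) and (199,165).

Run:
```python
from h import *
np.set_printoptions(precision=4,suppress=True)
p=r.snapshot("top"); K=p["mtx"];T=np.linalg.inv(p["camera_from_world"]);print("cam",T[:3,3])
v,u=np.mgrid[0:420,0:560]; d=np.stack([u,v,np.ones_like(u)],-1)@np.linalg.inv(K).T*p["range_z"][...,None]
W=d@T[:3,:3].T+T[:3,3]
roi=(u>225)&(u<365)&(v>145)&(v<240)
lid=roi&(W[...,2]>.06)&(W[...,2]<.085)&(p["img"].min(-1)>150)
q=W[lid]; rect=cv2.minAreaRect((q[:,:2]*1000).astype(np.float32)); print("lid rect",rect,"z",np.median(q[:,2]),len(q))
tr=roi&(W[...,2]>.003)&(W[...,2]<.035); q=W[tr]
rt=cv2.minAreaRect((q[:,:2]*1000).astype(np.float32)); print("track rect",rt, cv2.boxPoints(rt))
for t in("tipbox","lid_inner"):
    for s in r.silhouettes(p,t)[:3]: print(t,s["score"],s["xy"],s["pixels"].sum())
for n,b in(("red",(W[...,0]>.45)&(u>375)&(u<490)&(v>120)&(v<230)),("big",(u>250)&(u<385)&(v>255)&(v<385))):
    q=W[b&(W[...,2]>.04)]; print(n,q.min(0),q.max(0))
s=r.get_state(); print(s["ee_pos"],s["tcp_rot"],s["wrist_force"],s["opening"],s["t"])
c=p["img"][140:245,220:380,::-1]; cv2.imwrite("pics/c.png",cv2.resize(c,None,fx=5,fy=5,interpolation=cv2.INTER_CUBIC))
```

```text
cam [0.4805 0.0074 0.9274]
lid rect ((576.9097900390625, 20.653125762939453), (113.11286926269531, 125.3469467163086), 88.43152618408203) z 0.07197777091748847 3751
track rect ((579.8319702148438, 33.409812927246094), (187.58441162109375, 271.2782897949219), 2.1382956504821777) [[ 481.0442  165.455 ]
 [ 491.166  -105.6344]
 [ 678.6198  -98.6353]
 [ 668.4979  172.454 ]]
tipbox 0.83 [429.4, 176.9] 4077
tipbox 0.8 [297.6, 190.2] 3831
tipbox 0.71 [311.0, 314.5] 7978
lid_inner 0.92 [274.8, 305.7] 319
lid_inner 0.82 [327.0, 203.0] 156
red [ 0.4805 -0.3103  0.0415] [0.6931 0.0074 0.9274]
big [ 0.2319 -0.1217  0.041 ] [0.4805 0.0918 0.9274]
[0.1876 0.5962 0.2022] [179.9999   0.0001 162.5352] [ 1.1178 -0.2998 -0.5339] 0.08527053330353732 1.35
```

View pics/c.png

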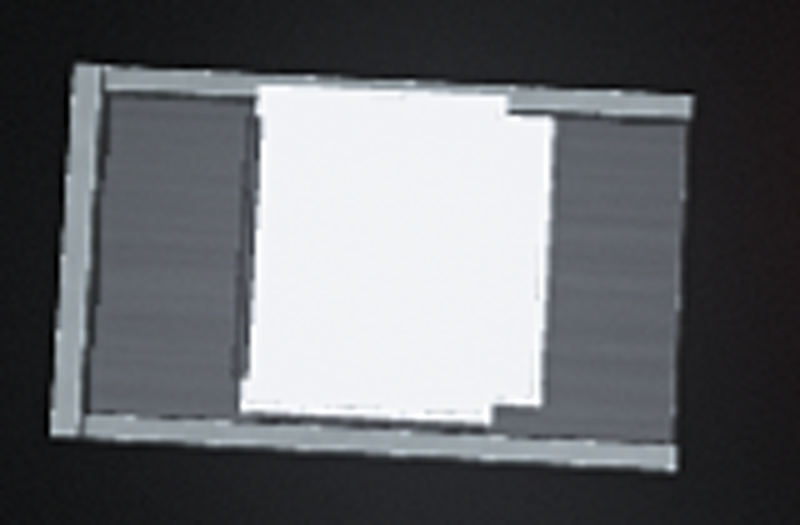

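The crop shows the small box on the track, with its lip on the right (px about 329,192), its hinge edge on the left, and the stop at px about (236,190). I chose the right box. The minimum-area rectangles are biased, so I'll take the yaw from the edges instead.

Run:
```python
from h import *
np.set_printoptions(precision=4,suppress=True)
p=r.snapshot("top")
f=lambda x,y,z: world(p,(220+x/5-.4,140+y/5-.4),z)
g={n:f(*a) for n,a in dict(g1=(75,63,.026),g2=(693,95,.022),g3=(52,437,.026),g4=(677,470,.022),lip1=(554,116,.073),lip2=(542,406,.073),h1=(257,87,.073),h2=(241,411,.073),fr2=(490,424,.073)).items()}
for n in g: print(n,g[n])
for a,b,o in(("g2","g1",0),("g4","g3",0),("lip2","lip1",90),("h2","h1",90)):
    d=g[b]-g[a]; print(a,b,np.hypot(d[0],d[1]),np.degrees(np.arctan2(d[1],d[0]))+o)
T=np.linalg.inv(p["camera_from_world"]);print(T)
```

```text
g1 [0.6559 0.1525 0.026 ]
g2 [ 0.6483 -0.0959  0.022 ]
g3 [0.5052 0.1568 0.026 ]
g4 [ 0.498  -0.0918  0.022 ]
lip1 [ 0.6298 -0.0378  0.073 ]
lip2 [ 0.5199 -0.0354  0.073 ]
h1 [0.6388 0.0751 0.073 ]
h2 [0.5154 0.0778 0.073 ]
fr2 [ 0.5127 -0.016   0.073 ]
g2 g1 0.24853135199825171 88.2625716608136
g4 g3 0.2487342942455011 88.35538160556044
lip2 lip1 0.11000340804942374 88.73455573333881
h2 h1 0.12344848903295205 88.75837183155113
[[ 0.0243 -0.9976  0.0642  0.4805]
 [-0.9993 -0.0224  0.0301  0.0074]
 [-0.0286 -0.0649 -0.9975  0.9274]
 [ 0.      0.      0.      1.    ]]
```

```bash
python3 -m creep '{"targets": [[1,[0,0,0],[0,0,0.1175]],[1,[0,0,0],[0,0,0.1175]],[1,[0,0,0],[0,0,0.1175]],[1,[0,0,0],[0,0,0.1175]],[1,[0,0,0],[0,0,0.1175]],[1,[0,0,0],[0,0,0.1175]],[1,[0,0,0],[0,0,0.1175]],[1,[0,0,0],[0,0,0.1175]],[1,[0,0,0],[0,0,0.1175]],[1,[0,0,0],[0,0,0.1175]],[1,[0,0,0],[0,0,0.118]],[1,[0,0,0],[0,0,0]]]}' 20
python3 -m creep '{"targets": [[1,[-30,17,-2],[0,0,0]],[1,[-30,17,-2],[0,0,0]],[1,[-30,17,-2],[0,0,0]],[1,[-30,17,-2],[0,0,0]],[1,[-30,17,-2],[0,0,0]],[1,[-30,17,-2],[0,0,0]],[1,[-30,17,-2],[0,0,0]],[1,[-30,17,-2],[0,0,0]],[1,[-30,17,-2],[0,0,0]],[1,[-30,17,-2],[0,0,0]],[1,[-30,17,-2],[0,0,0]],[1,[-30,17,-2],[0,0,0]]]}'
```

```text
t: 2.4
ee_pos: [0.1875, 0.5962, 0.2022]
tcp_rot: [-180.0, 0.0, 88.2]
wrist_force: [-1.3, 0.2, -0.4]
opening: 0.0001
grip_force: 0.0
t: 3.4
ee_pos: [0.3823, 0.2293, 0.2266]
tcp_rot: [180.0, -0.0, 88.7]
wrist_force: [0.2, -0.1, -0.2]
opening: 0.0001
grip_force: 0.0
```

```bash
python3 -m creep '{"targets": [[1,[-30,17,0],[0,0,0]],[1,[-30,17,0],[0,0,0]],[1,[-30,17,0],[0,0,0]],[1,[-30,17,0],[0,0,0]],[1,[-30,17,0],[0,0,0]],[1,[-30,17,0],[0,0,0]],[1,[-30,17,0],[0,0,0]],[1,[-30,17,0],[0,0,0]],[1,[-30,17,0],[0,0,0]],[1,[-30,17,0],[0,0,0]],[1,[-30,17,0],[0,0,0]],[1,[-30,17,0],[0,0,0]]]}'
python3 -m creep '{"targets": [[1,[0,0,0],[0,0.0982,0]],[1,[0,0,0],[0,0.0982,0]],[1,[0,0,0],[0,0.0982,0]],[1,[0,0,0],[0,0.0982,0]],[1,[0,0,0],[0,0.0982,0]],[1,[0,0,0],[0,0.0982,0]],[1,[0,0,0],[0,0.0982,0]],[1,[0,0,0],[0,0.0982,0]],[1,[0,0,0],[0,0,0]],[1,[0,0,0],[0,0,0]]]}'
python3 -c "
from rig import r
print(r.get_state()['joint_pos'])"
```

```text
t: 4.4
ee_pos: [0.5765, -0.1363, 0.2263]
tcp_rot: [180.0, 0.0, 88.7]
wrist_force: [0.1, 1.4, 0.0]
opening: -0.0001
grip_force: 0.0
t: 5.23
ee_pos: [0.5755, -0.1355, 0.2248]
tcp_rot: [-180.0, -45.0, 88.4]
wrist_force: [-0.8, -0.0, 0.1]
opening: -0.0
grip_force: 0.0
[-33.93411728  33.35705151  88.91615797  36.70439274  86.71805372
 -44.32589372]
```

```bash
python3 -m creep '{"targets": [[1,[-18.5,0,18.5],[0,0,0]],[1,[-18.5,0,18.5],[0,0,0]],[1,[-18.5,0,18.5],[0,0,0]],[1,[-18.5,0,18.5],[0,0,0]],[1,[0,0,15],[0,0,0]],[1,[0,0,15],[0,0,0]],[1,[0,0,15],[0,0,0]],[1,[0,0,15],[0,0,0]],[1,[0,0,15],[0,0,0]],[1,[0,0,15],[0,0,0]],[1,[0,0,15],[0,0,0]],[1,[0,0,2],[0,0,0]]]}'
python3 -c "
from h import *
p=r.snapshot('scene'); cv2.imwrite('pics/d.png',cv2.resize(p['img'][100:380,80:453,::-1],None,fx=2,fy=2))
s=r.get_state();print(s['ee_pos'],s['wrist_force'])"
```

```text
t: 6.23
ee_pos: [0.5767, -0.0563, 0.0442]
tcp_rot: [-179.8, -45.1, 88.4]
wrist_force: [-1.4, 0.3, 0.3]
opening: 0.0002
grip_force: 0.0
[ 0.57702871 -0.05704815  0.04468181] [-0.27513499  0.64884321  0.00174776]
```

View pics/d.png

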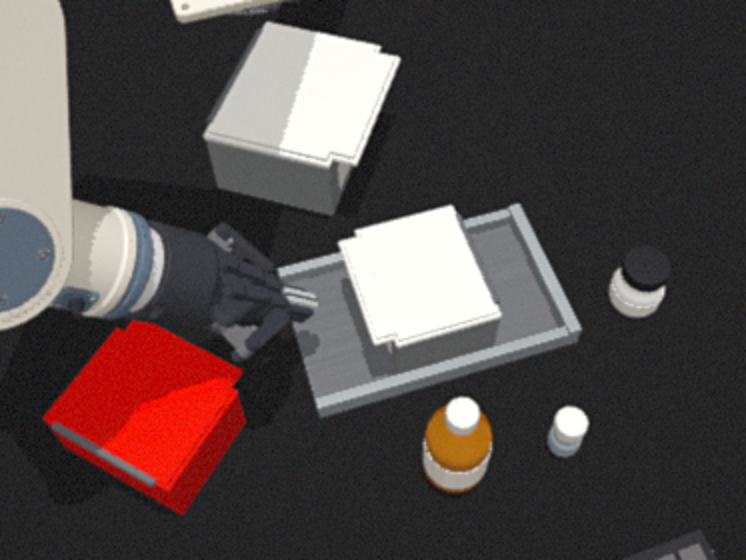

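The fingertips are at crop (315,300), just in front of the lip edge at (345,290). The hand clears the red box. Next: move under the lip and lift.

```bash
python3 -m creep '{"targets": [[1,[5.2,0,5.2],[0,0,0]],[1,[5.2,0,5.2],[0,0,0]],[1,[5.2,0,5.2],[0,0,0]],[1,[0,0,0],[0,0,0]],[1,[5.5,0,-5.1],[0,0,0]],[1,[5.5,0,-5.1],[0,0,0]],[1,[7.1,0,-5.5],[0,0,0]],[1,[7.1,0,-5.5],[0,0,0]],[1,[7.1,0,-5.5],[0,0,0]],[1,[0,0,0],[0,0,0]]]}'
python3 -c "
from h import *
p=r.snapshot('scene'); cv2.imwrite('pics/e.png',cv2.resize(p['img'][100:380,80:453,::-1],None,fx=2,fy=2))
s=r.get_state();print(s['ee_pos'],s['wrist_force'])"
```

```text
t: 7.12
ee_pos: [0.5798, -0.0333, 0.09]
tcp_rot: [179.7, -45.0, 88.6]
wrist_force: [-0.1, -0.9, 0.7]
opening: -0.0
grip_force: 0.0
[ 0.57942091 -0.03324451  0.08902833] [ 0.03619418 -0.58700302  0.31780139]
```

View pics/e.png

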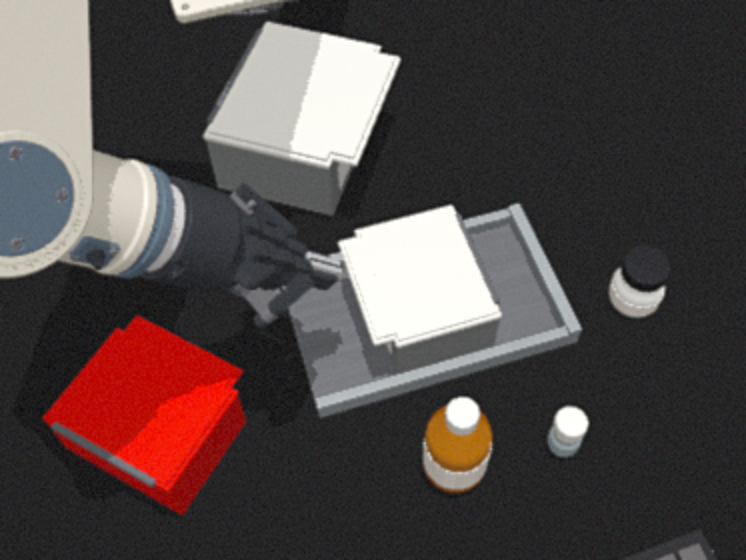

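The lid is still shut. The fingertip at crop (340,265) slipped up past the front of the lip, so it wasn't deep enough under it. I'll back out, go back down, and come in deeper with a flatter tool.

```bash
python3 -m creep '{"targets": [[1,[-10,0,-10],[0,0,0]],[1,[-10,0,-10],[0,0,0]],[1,[-8.5,-1,8.5],[0,0,0]],[1,[-8.5,-1,8.5],[0,0,0]],[1,[-8.5,-1,8.5],[0,0,0]],[1,[-8.5,0,8.5],[0,0,0]],[1,[0,0,0],[0,0,0]],[1,[5,0,5],[0,0,0]],[1,[5,0,5],[0,0,0]],[1,[5,0,5],[0,0,0]],[1,[0,0,0],[0,0,0]],[1,[0,0,0],[0,0,0]]]}'
```

```text
t: 8.17
ee_pos: [0.5757, -0.0391, 0.0402]
tcp_rot: [179.9, -45.0, 88.6]
wrist_force: [-0.3, 0.0, -0.5]
opening: -0.0
grip_force: 0.0
```

```bash
python3 -m creep '{"targets": [[1,[0,0,0],[0,0.1,0]],[1,[0,0,0],[0,0.1,0]],[1,[3.6,0,5.4],[0,0,0]],[1,[3.6,0,5.4],[0,0,0]],[1,[0,0,0],[0,0,0]],[1,[0,0,0],[0,0,0]]]}'
python3 -m creep '{"targets": [[1,[7,0,-4.6],[0,0,0]],[1,[7,0,-4.6],[0,0,0]],[1,[7,0,-4.6],[0,0,0]],[1,[7,0,-4.6],[0,0,0]],[1,[7.5,0,-3],[0,0,0]],[1,[0,0,0],[0,0,0]]]}'
python3 -c "
from h import *
p=r.snapshot('scene'); cv2.imwrite('pics/f.png',cv2.resize(p['img'][150:360,130:410,::-1],None,fx=2.8,fy=2.8))
s=r.get_state();print(s['ee_pos'],s['wrist_force'])
for t in('lip','lid_hinge'):
  for d in r.spot_point(p,t): print(t,d['xy'],d['score'])
"
```

```text
t: 8.67
ee_pos: [0.576, -0.0261, 0.0403]
tcp_rot: [179.9, -56.4, 88.6]
wrist_force: [-1.1, 0.1, 0.2]
opening: -0.0001
grip_force: 0.0
t: 9.17
ee_pos: [0.5768, -0.0253, 0.0832]
tcp_rot: [179.7, -56.4, 88.7]
wrist_force: [0.9, 0.1, 0.2]
opening: 0.0002
grip_force: 0.0
[ 0.57645537 -0.02532426  0.08225663] [-0.47603255  0.16604059 -0.20607628]
lip [255.0, 243.1] 0.68
lip [173.0, 270.4] 0.66
lid_hinge [131.3, 325.0] 0.85
lid_hinge [316.5, 226.2] 0.62
lid_hinge [196.7, 135.1] 0.62
```

View pics/f.png

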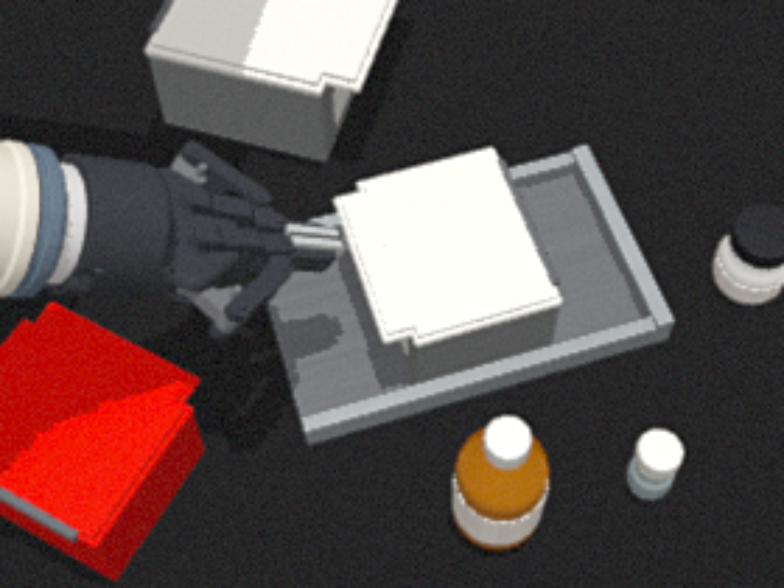

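The picture is ambiguous: the tip at crop (340,235) ends right at the lip edge. I'll get the lid's tilt from depth.

```bash
cat >> h.py <<'E'
def cloud(p):
    v,u=np.mgrid[0:420,0:560]; T=np.linalg.inv(p["camera_from_world"])
    return (np.stack([u,v,np.ones_like(u)],-1)@np.linalg.inv(p["mtx"]).T*p["range_z"][...,None])@T[:3,:3].T+T[:3,3]
def lidprof(p):
    W=cloud(p); m=(p["img"].min(-1)>120)&(abs(W[...,0]-.545)<.015)&(W[...,1]>-.08)&(W[...,1]<.2)&(W[...,2]>.05)&(W[...,2]<.3)
    q=W[m]
    for lo in np.arange(-.08,.2,.02):
        s=q[(q[:,1]>=lo)&(q[:,1]<lo+.02)]
        if len(s)>3: print(f"y {lo+.01:.2f} n {len(s)} z {s[:,2].min():.3f} {np.median(s[:,2]):.3f} {s[:,2].max():.3f}")
E
python3 - <<'E'
from h import *
lidprof(r.snapshot("scene")); print("top"); lidprof(r.snapshot("top"))
E
```

```text
y -0.03 n 116 z 0.065 0.071 0.075
y -0.01 n 153 z 0.069 0.072 0.075
y 0.01 n 153 z 0.069 0.072 0.075
y 0.03 n 146 z 0.069 0.072 0.075
y 0.05 n 153 z 0.069 0.072 0.075
y 0.07 n 133 z 0.069 0.072 0.075
top
y -0.03 n 126 z 0.068 0.072 0.075
y -0.01 n 168 z 0.069 0.072 0.076
y 0.01 n 171 z 0.069 0.072 0.076
y 0.03 n 160 z 0.068 0.072 0.076
y 0.05 n 175 z 0.068 0.072 0.075
y 0.07 n 129 z 0.069 0.072 0.076
```

Run:
```python
from h import *
for n in("scene","top"):
    p=r.snapshot(n); W=cloud(p)
    m=(abs(W[...,0]-.577)<.02)&(W[...,1]>-.12)&(W[...,1]<.0)&(W[...,2]>.078)
    q=W[m]; c=p["img"][m]; print(n,len(q),r.get_state()["ee_pos"])
    for lo in np.arange(-.12,0,.01):
        k=(q[:,1]>=lo)&(q[:,1]<lo+.01); s=q[k]
        if len(s)>2: print(f"y {lo+.005:.3f} n {len(s)} x {s[:,0].min():.3f} {s[:,0].max():.3f} z {s[:,2].min():.3f} {np.median(s[:,2]):.3f} {s[:,2].max():.3f}",c[k].mean(0).astype(int))
p=r.snapshot("top"); cv2.imwrite("pics/g.png",cv2.resize(p["img"][140:245,260:420,::-1],None,fx=5,fy=5,interpolation=cv2.INTER_CUBIC))
```

```text
scene 936 [ 0.57565853 -0.02505606  0.08057174]
y -0.115 n 166 x 0.558 0.597 z 0.118 0.157 0.168 [55 56 62]
y -0.105 n 172 x 0.557 0.595 z 0.119 0.150 0.157 [51 53 58]
y -0.095 n 150 x 0.558 0.594 z 0.117 0.140 0.151 [52 53 58]
y -0.085 n 115 x 0.558 0.596 z 0.125 0.133 0.138 [58 60 66]
y -0.075 n 110 x 0.560 0.589 z 0.104 0.123 0.134 [83 84 89]
y -0.065 n 109 x 0.560 0.589 z 0.098 0.116 0.124 [109 109 113]
y -0.055 n 83 x 0.560 0.589 z 0.094 0.110 0.118 [123 124 127]
y -0.045 n 31 x 0.569 0.583 z 0.096 0.107 0.110 [155 155 157]
top 832 [ 0.57562754 -0.02503423  0.08051673]
y -0.115 n 145 x 0.557 0.597 z 0.146 0.158 0.167 [40 41 45]
y -0.105 n 127 x 0.557 0.596 z 0.117 0.151 0.160 [41 42 47]
y -0.095 n 133 x 0.557 0.597 z 0.114 0.139 0.151 [42 44 48]
y -0.085 n 131 x 0.557 0.597 z 0.109 0.132 0.140 [47 50 54]
y -0.075 n 99 x 0.559 0.588 z 0.108 0.123 0.133 [80 83 88]
y -0.065 n 96 x 0.560 0.587 z 0.099 0.116 0.123 [103 107 112]
y -0.055 n 82 x 0.560 0.587 z 0.101 0.110 0.117 [113 117 122]
y -0.045 n 19 x 0.568 0.580 z 0.101 0.107 0.110 [132 137 141]
```

View pics/g.png

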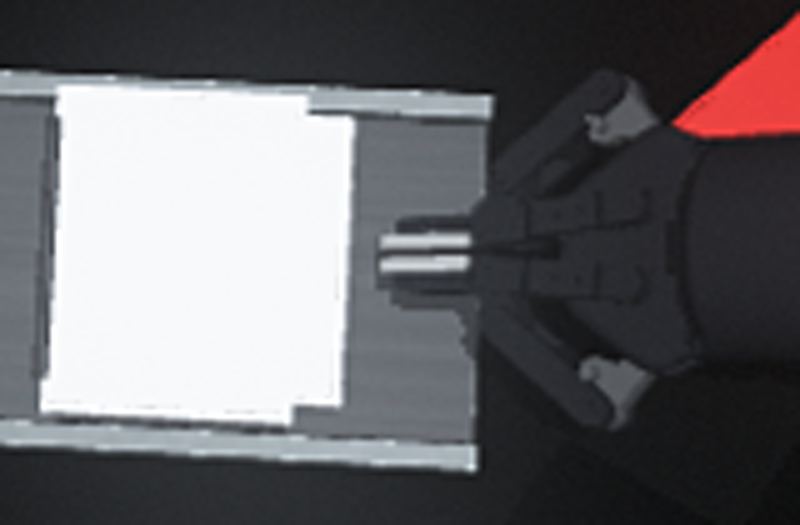

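Cameras and pose reading disagree: in both views the finger ends at y≈-0.043, z≈0.105. That is about 28 mm behind the reported TCP along the tool axis, so the finger never got under the lip. From here I'll treat the real tip as TCP − 28 mm·z, and confirm that on the next approach.

```bash
python3 -m creep '{"targets": [[1,[0,0,0],[0,-0.1134,0]],[1,[-8.4,0,-10],[0,0,0]],[1,[-8.6,0,7.2],[0,0,0]],[1,[-8.6,0,7.2],[0,0,0]],[1,[-8.6,0,7.2],[0,0,0]],[1,[-8.6,0,7.2],[0,0,0]],[1,[-8.6,0,7.2],[0,0,0]],[1,[0,0,0],[0,0,0]],[1,[0,0,0],[0,0,0]]]}'
python3 - <<'E'
from h import *
print(r.get_state()["ee_pos"])
p=r.snapshot("scene"); W=cloud(p)
m=(abs(W[...,0]-.577)<.02)&(W[...,1]>-.09)&(W[...,1]<-.038)&(W[...,2]>.03)
q=W[m]
for lo in np.arange(-.09,-.03,.006):
    s=q[(q[:,1]>=lo)&(q[:,1]<lo+.006)]
    if len(s)>2: print(f"y {lo+.003:.3f} n {len(s)} z {s[:,2].min():.3f} {np.median(s[:,2]):.3f} {s[:,2].max():.3f}")
E
```

```text
t: 10.32
ee_pos: [0.5748, -0.0378, 0.0236]
tcp_rot: [-179.8, -50.1, 88.3]
wrist_force: [-0.1, -0.3, 0.8]
opening: 0.0001
grip_force: 0.0
[ 0.57480965 -0.03781853  0.02363578]
y -0.087 n 58 z 0.057 0.080 0.083
y -0.081 n 64 z 0.051 0.069 0.079
y -0.075 n 61 z 0.044 0.065 0.072
y -0.069 n 54 z 0.042 0.060 0.066
y -0.063 n 42 z 0.051 0.057 0.062
y -0.057 n 23 z 0.046 0.053 0.056
```

The tip is confirmed: the corner measures (-0.054, 0.052) against (-0.052, 0.050) predicted. Next I'll go under the lip and lift.

```bash
python3 -m creep '{"targets": [[1,[5.5,0,6.5],[0,0,0]],[1,[5.5,0,6.5],[0,0,0]],[1,[5.5,0,6.5],[0,0,0]],[1,[0,0,0],[0,0,0]],[1,[6.5,0,-5.5],[0,0,0]],[1,[6.5,0,-5.5],[0,0,0]],[1,[7.6,0,-4.8],[0,0,0]],[1,[7.6,0,-4.8],[0,0,0]],[1,[7.6,0,-4.8],[0,0,0]],[1,[0,0,0],[0,0,0]]]}'
python3 -c "
from h import *
lidprof(r.snapshot('scene')); print(r.get_state()['ee_pos'])"
```

```text
t: 11.2
ee_pos: [0.5773, -0.0095, 0.071]
tcp_rot: [179.7, -49.9, 88.6]
wrist_force: [0.1, 0.5, 0.5]
opening: 0.0003
grip_force: 0.2
y -0.03 n 70 z 0.099 0.105 0.108
y -0.01 n 150 z 0.096 0.101 0.106
y 0.01 n 147 z 0.090 0.095 0.100
y 0.03 n 142 z 0.084 0.089 0.094
y 0.05 n 133 z 0.078 0.082 0.087
y 0.07 n 132 z 0.071 0.075 0.080
y 0.09 n 10 z 0.070 0.073 0.073
[ 0.57704648 -0.00954882  0.07012645]
```

The lid is lifting, now at about 18°. Continuing the arc.

```bash
python3 -m creep '{"targets": [[1,[8.6,0,-2.3],[0,0,0]],[1,[8.6,0,-2.3],[0,0,0]],[1,[8.6,0,-2.3],[0,0,0]],[1,[8.8,0,0.3],[0,0,0]],[1,[8.8,0,0.3],[0,0,0]],[1,[8.8,0,0.3],[0,0,0]],[1,[8.3,0,2.5],[0,0,0]],[1,[8.3,0,2.5],[0,0,0]],[1,[8.3,0,2.5],[0,0,0]],[1,[0,0,0],[0,0,0]]]}'
python3 -c "
from h import *
lidprof(r.snapshot('scene')); print(r.get_state()['ee_pos'])"
```

```text
t: 12.08
ee_pos: [0.5776, 0.0431, 0.1278]
tcp_rot: [180.0, -50.0, 88.6]
wrist_force: [0.6, 0.3, -0.0]
opening: 0.0002
grip_force: 0.0
y -0.07 n 8 z 0.258 0.264 0.273
y -0.05 n 7 z 0.205 0.207 0.256
y -0.03 n 7 z 0.197 0.209 0.211
y -0.01 n 56 z 0.062 0.066 0.197
y 0.01 n 112 z 0.062 0.065 0.068
y 0.03 n 201 z 0.063 0.147 0.167
y 0.05 n 137 z 0.062 0.116 0.147
y 0.07 n 73 z 0.077 0.094 0.111
y 0.09 n 17 z 0.067 0.072 0.077
[0.57764185 0.04241574 0.12730544]
```

```bash
python3 -m creep '{"targets": [[1,[7.2,0,4.5],[0,0,0]],[1,[7.2,0,4.5],[0,0,0]],[1,[7.2,0,4.5],[0,0,0]],[1,[5.6,0,6.1],[0,0,0]],[1,[5.6,0,6.1],[0,0,0]],[1,[5.6,0,6.1],[0,0,0]],[1,[5,0,6],[0,0,0]],[1,[4,0,5.5],[0,0,0]],[1,[0,0,0],[0,0,0]],[1,[0,0,0],[0,0,0]]]}'
python3 -c "
from h import *
p=r.snapshot('scene');lidprof(p); print(r.get_state()['ee_pos']); cv2.imwrite('pics/i.png',cv2.resize(p['img'][130:340,150:430,::-1],None,fx=2.8,fy=2.8))"
```

```text
t: 12.97
ee_pos: [0.5792, 0.1056, 0.1352]
tcp_rot: [-180.0, -50.0, 88.5]
wrist_force: [-0.0, 0.3, 0.3]
opening: 0.0
grip_force: 0.0
y -0.03 n 6 z 0.285 0.287 0.289
y -0.01 n 112 z 0.061 0.065 0.285
y 0.01 n 122 z 0.062 0.065 0.069
y 0.03 n 124 z 0.062 0.065 0.218
y 0.05 n 50 z 0.061 0.065 0.068
y 0.07 n 76 z 0.062 0.065 0.070
y 0.09 n 85 z 0.068 0.083 0.125
y 0.11 n 290 z 0.121 0.151 0.174
y 0.13 n 6 z 0.167 0.171 0.172
[0.57938908 0.10526935 0.13521534]
```

View pics/i.png

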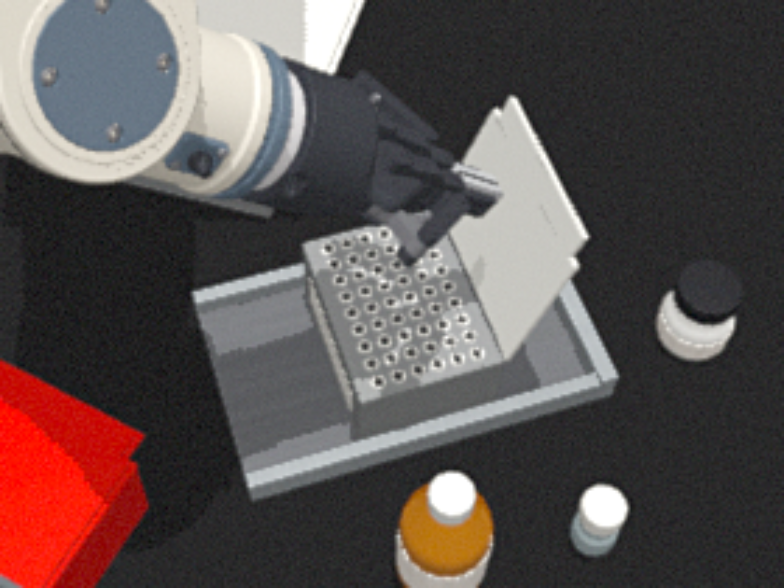

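The lid lies open, leaning back past upright: its plane runs from crop (500,355) to (580,240), and depth gives about 20° of lean. The box hasn't moved and is not home. The fingers no longer touch it. I'll retract, tilt steeper to clear the red box, and come down in front of the box.

```bash
python3 -m creep '{"targets": [[1,[-18,0,-21.4],[0,0,0]],[1,[-18,0,-21.4],[0,0,0]],[1,[-18,0,-21.4],[0,0,0]],[1,[-18,0,-21.4],[0,0,0]],[1,[-18,0,-21.4],[0,0,0]],[1,[0,0,0],[0,-0.0875,0]],[1,[0,0,0],[0,-0.0875,0]],[1,[0,0,0],[0,-0.0875,0]],[1,[0,0,0],[0,0,0]]]}'
python3 -m creep '{"targets": [[1,[-12.2,0,17.5],[0,0,0]],[1,[-12.2,0,17.5],[0,0,0]],[1,[-12.2,0,17.5],[0,0,0]],[1,[-12.2,0,17.5],[0,0,0]],[1,[-12.2,0,17.5],[0,0,0]],[1,[-6.1,0,8.7],[0,0,0]],[1,[0,0,0],[0,0,0]],[1,[0,0,0],[0,0,0]]]}'
python3 - <<'E'
from h import *
p=r.snapshot("top"); lidprof(p); W=cloud(p)
m=(abs(W[...,0]-.577)<.02)&(W[...,1]>-.09)&(W[...,1]<-.02)&(W[...,2]>.03)
q=W[m]
for lo in np.arange(-.09,-.02,.006):
    s=q[(q[:,1]>=lo)&(q[:,1]<lo+.006)]
    if len(s)>2: print(f"tip y {lo+.003:.3f} n {len(s)} z {s[:,2].min():.3f} {np.median(s[:,2]):.3f} {s[:,2].max():.3f}")
m=(abs(W[...,0]-.545)<.02)&(W[...,1]>-.06)&(W[...,1]<.09)&(abs(W[...,2]-.065)<.006); print("deck y",np.percentile(W[m][:,1],[0.5,99.5]))
E
```

```text
t: 13.77
ee_pos: [0.5766, -0.0342, 0.1372]
tcp_rot: [179.8, -34.7, 88.6]
wrist_force: [0.6, 0.3, 0.4]
opening: -0.0
grip_force: 0.0
t: 14.43
ee_pos: [0.5753, -0.0346, 0.0176]
tcp_rot: [-179.9, -35.0, 88.4]
wrist_force: [-0.8, 1.0, 0.5]
opening: -0.0003
grip_force: 0.0
y -0.01 n 132 z 0.060 0.065 0.070
y 0.01 n 166 z 0.062 0.065 0.069
y 0.03 n 137 z 0.062 0.065 0.069
y 0.05 n 162 z 0.061 0.065 0.069
y 0.07 n 141 z 0.061 0.065 0.075
y 0.09 n 227 z 0.069 0.100 0.127
y 0.11 n 257 z 0.125 0.153 0.176
y 0.13 n 10 z 0.164 0.167 0.170
tip y -0.087 n 91 z 0.070 0.118 0.131
tip y -0.081 n 75 z 0.065 0.109 0.119
tip y -0.075 n 87 z 0.070 0.093 0.109
tip y -0.069 n 61 z 0.069 0.085 0.094
tip y -0.063 n 56 z 0.064 0.073 0.083
tip y -0.057 n 51 z 0.054 0.064 0.072
tip y -0.051 n 41 z 0.046 0.057 0.066
tip y -0.045 n 16 z 0.045 0.051 0.057
deck y [-0.05667057  0.07901276]
```

```bash
python3 -m creep '{"targets": [[1,[-5.2,0,7.4],[0,0,0]],[1,[4.1,0,2.9],[0,0,0]],[1,[4.1,0,2.9],[0,0,0]],[1,[4.1,0,2.9],[0,0,0]],[1,[3.3,0,2.3],[0,0,0]],[1,[2.5,0,1.7],[0,0,0]],[1,[2.5,0,1.7],[0,0,0]],[1,[2.5,0,1.7],[0,0,0]],[1,[2.5,0,1.7],[0,0,0]],[1,[3.3,0,2.3],[0,0,0]],[1,[3.3,0,2.3],[0,0,0]],[1,[3.3,0,2.3],[0,0,0]]]}'
python3 -m creep '{"targets": [[1,[3.3,0,2.3],[0,0,0]],[1,[3.3,0,2.3],[0,0,0]],[1,[3.3,0,2.3],[0,0,0]],[1,[3.3,0,2.3],[0,0,0]],[1,[3.3,0,2.3],[0,0,0]],[1,[3.3,0,2.3],[0,0,0]],[1,[3.3,0,2.3],[0,0,0]]]}'
python3 - <<'E'
from h import *
p=r.snapshot("top"); lidprof(p); W=cloud(p)
m=(abs(W[...,0]-.535)<.015)&(W[...,1]>-.04)&(W[...,1]<.09)&(abs(W[...,2]-.065)<.006); print("deck y",np.percentile(W[m][:,1],[0.5,99.5]),r.get_state()["wrist_force"])
E
```

```text
t: 15.48
ee_pos: [0.5779, 0.0073, 0.009]
tcp_rot: [179.8, -34.8, 88.5]
wrist_force: [0.8, -6.7, 1.6]
opening: 0.0
grip_force: 3.7
t: 16.07
ee_pos: [0.5786, 0.0356, 0.009]
tcp_rot: [179.8, -34.8, 88.5]
wrist_force: [-1.0, -7.8, 1.5]
opening: -0.0001
grip_force: 3.7
y -0.07 n 98 z 0.186 0.222 0.237
y -0.05 n 4 z 0.192 0.193 0.210
y 0.03 n 105 z 0.051 0.065 0.069
y 0.05 n 153 z 0.062 0.066 0.070
y 0.07 n 151 z 0.061 0.065 0.070
y 0.09 n 155 z 0.061 0.065 0.068
y 0.11 n 151 z 0.062 0.065 0.069
y 0.13 n 226 z 0.064 0.093 0.119
y 0.15 n 296 z 0.114 0.146 0.173
y 0.17 n 38 z 0.166 0.171 0.175
deck y [0.0270243  0.08977926] [ 1.60335253 -4.1422184  -0.07185229]
```

```bash
python3 -m creep '{"targets": [[1,[3.3,0,2.3],[0,0,0]],[1,[3.3,0,2.3],[0,0,0]],[1,[2.5,0,1.7],[0,0,0]],[1,[2.5,0,1.7],[0,0,0]],[1,[1.6,0,1.1],[0,0,0]],[1,[1.6,0,1.1],[0,0,0]]]}'
python3 -m creep '{"targets": [[1,[0.8,0,0.6],[0,0,0]],[1,[0.8,0,0.6],[0,0,0]]]}'
python3 -m creep '{"targets": [[1,[0.8,0,0.6],[0,0,0]],[1,[0.8,0,0.6],[0,0,0]]]}'
```

```text
t: 16.62
ee_pos: [0.5788, 0.0537, 0.0091]
tcp_rot: [179.9, -34.8, 88.5]
wrist_force: [-0.3, -7.0, 0.6]
opening: -0.0
grip_force: 3.5
t: 16.78
ee_pos: [0.5789, 0.0556, 0.009]
tcp_rot: [179.9, -34.8, 88.5]
wrist_force: [0.1, -7.9, 2.8]
opening: -0.0001
grip_force: 3.8
t: 16.95
ee_pos: [0.579, 0.0575, 0.009]
tcp_rot: [179.9, -34.8, 88.5]
wrist_force: [0.2, -8.4, 2.4]
opening: -0.0001
grip_force: 4.0
```

Still sliding at about 8 N. I'll go on in small steps until the stop bears.

```bash
python3 -m creep '{"targets": [[1,[0.8,0,0.6],[0,0,0]],[1,[0.8,0,0.6],[0,0,0]]]}' | grep -E "ee_pos|wrist_f"
python3 -m creep '{"targets": [[1,[0.8,0,0.6],[0,0,0]],[1,[0.8,0,0.6],[0,0,0]]]}'| grep -E "ee_pos|wrist_f"
python3 -c "
from h import *
p=r.snapshot('top'); lidprof(p)
print([ (t,d['xy'],d['score'],world(p,d['xy'],.008)) for t in ('stop_face',) for d in r.spot_point(p,t)], r.get_state()['wrist_force'])"
```

```text
ee_pos: [0.5792, 0.0592, 0.009]
wrist_force: [-2.4, -14.7, 5.8]
ee_pos: [0.5793, 0.0594, 0.0089]
wrist_force: [-6.4, -26.6, 11.2]
y -0.07 n 11 z 0.211 0.218 0.234
y -0.05 n 135 z 0.187 0.222 0.239
y -0.03 n 9 z 0.186 0.190 0.207
y 0.05 n 85 z 0.058 0.065 0.069
y 0.07 n 150 z 0.061 0.065 0.069
y 0.09 n 162 z 0.062 0.065 0.070
y 0.11 n 142 z 0.061 0.065 0.069
y 0.13 n 155 z 0.062 0.065 0.069
y 0.15 n 221 z 0.063 0.084 0.108
y 0.17 n 297 z 0.107 0.137 0.164
y 0.19 n 102 z 0.160 0.169 0.175
[] [ -4.86579548 -21.13923311   7.43709127]
```

The force rose from 8 to 27 N and the motion stalled, so the box is against the stop. Now I'll hold briefly, back off, and check.

```bash
python3 -m creep '{"targets": [[1,[0,0,0],[0,0,0]],[1,[0,0,0],[0,0,0]],[1,[0,0,0],[0,0,0]],[1,[-0.8,0,-0.6],[0,0,0]],[1,[-0.8,0,-0.6],[0,0,0]],[1,[-2,0,-1.4],[0,0,0]],[1,[-8,0,-6],[0,0,0]],[1,[-8,0,-6],[0,0,0]],[1,[-8,0,-6],[0,0,0]],[1,[5,0,-20],[0,0,0]],[1,[5,0,-20],[0,0,0]],[1,[5,0,-20],[0,0,0]]]}'
python3 -m creep '{"targets": [[1,[5,0,-20],[0,0,0]],[1,[5,0,-20],[0,0,0]],[1,[0,0,0],[0,0,0]],[1,[0,0,0],[0,0,0]]]}'
python3 -c "
from h import *
p=r.snapshot('top'); lidprof(p); cv2.imwrite('pics/z.png',cv2.resize(p['img'][100:250,180:380,::-1],None,fx=4,fy=4))
for t in('bottle','jar','vial'):
  for d in r.spot_point(p,t)[:1]: print(t,d['xy'],d['score'])"
```

```text
t: 18.38
ee_pos: [0.5763, 0.0052, 0.0679]
tcp_rot: [-179.9, -34.9, 88.4]
wrist_force: [0.8, -0.4, 0.1]
opening: 0.0003
grip_force: 0.0
t: 18.72
ee_pos: [0.5771, -0.0096, 0.107]
tcp_rot: [179.8, -34.9, 88.5]
wrist_force: [-1.0, -0.3, -0.3]
opening: 0.0
grip_force: 0.0
y -0.07 n 6 z 0.205 0.207 0.209
y 0.05 n 92 z 0.058 0.065 0.068
y 0.07 n 150 z 0.062 0.065 0.069
y 0.09 n 163 z 0.062 0.065 0.069
y 0.11 n 148 z 0.062 0.065 0.069
y 0.13 n 154 z 0.060 0.065 0.069
y 0.15 n 226 z 0.062 0.083 0.108
y 0.17 n 299 z 0.103 0.137 0.165
y 0.19 n 101 z 0.160 0.169 0.174
bottle [261.2, 194.8] 0.59
jar [202.2, 167.4] 0.77
vial [266.9, 114.7] 0.73
```

View pics/z.png

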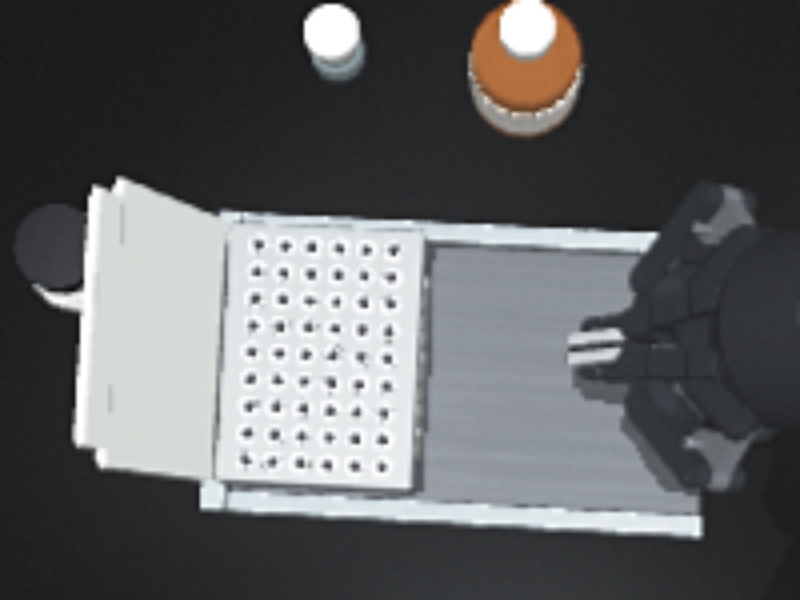

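The picture shows the box against the stop (crop x about 220), flat on the track with its lid leaning back open. The bottle (525,70), vial (335,40) and jar (55,250) are in place, and the fingers are clear at (595,345).

```bash
python3 -c "
from rig import r
print(r.sign_off())"
```

```text
the job is handed in; nothing more can be done
None
```

I flipped the lid open (it stays open by itself), pushed the box flat against the end stop, left the bottle, jar and vial in place, and handed the job in at about 19 s; the sign-off returned no verdict.

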